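# Put the muddler away in the utensil tube

### The job

Put the wooden muddler away: stand it, broad foot down, in the narrow round tube of the white caddy, so that its foot rests on the bottom of the tube. Leave the pepper mill and the spice jar standing where they are.

Things in the scene. Friction and masses are not known exactly. Their poses are not given: they have to be found in the camera images.
- muddler_mid (a point): Centre (on the axis, 90 mm above the foot) of the muddler: a slim, smooth, round wooden bar tool, 180 mm tall, about 160 g, standing loose and upright on its foot. Foot flat, 38 mm across up to 45 mm high, tapering up to 75 mm; above that a straight handle 24 mm across up to 168 mm, narrowing a little to the flat top. Thin dark lines round it, no knob. z axis: foot to handle end.
- tube_mouth (a point): Centre of the open mouth, 100 mm above the worktop, of the empty upright round tube at one end of the fixed white ceramic caddy. Bore 62 mm, outside 72 mm, inner floor 94 mm below this point. z up; y points to the caddy's low tray (74 by 140 mm, 45 mm high), which begins 33 mm from the tube's axis and holds a fixed spice jar (top 110 mm above the worktop) and a carton (68 mm).
- pepper_mill: Bystander: waisted wooden pepper mill with a small metal knob on top, 58 mm across, 165 mm tall, standing loose on the worktop. Origin at the centre of its underside, z up.
- spice_jar: Bystander: glass spice jar with a broad black cap, 45 mm across, 105 mm tall, standing loose on the worktop. Origin at the centre of its underside, z up.
There are look-alikes about, which are no part of the job. There is more than one size of the part that bears tube_mouth; the job needs the larger.

How it is judged:
At the end, for the whole second after the job is handed in: The muddler is at rest in the tube, foot down: its centre within 25 mm of the tube's axis and no more than 8 mm above the mouth (it is 4 mm below when the foot is on the bottom), leaning less than 23 degrees (horizontal distance between muddler_mid and tube_mouth below 0.025 m and z of muddler_mid in the frame of tube_mouth below 0.008 m and angle between muddler_mid's own z axis and vertical below 0.4 rad and linear speed of muddler below 0.03 m/s); the robot touches nothing.
It fails at once if the pepper mill is tipped (over 25 degrees) or shifted by more than 40 mm (angle between pepper_mill's own z axis and vertical above 0.44 rad or distance of pepper_mill from where it was at the start of the episode above 0.04 m).
It fails at once if the spice jar is tipped (over 25 degrees) or shifted by more than 40 mm (angle between spice_jar's own z axis and vertical above 0.44 rad or distance of spice_jar from where it was at the start of the episode above 0.04 m).
It also fails if it takes over 38 s, if anything falls off the work surface, if the arm or the gripper's body presses on something with over 40 N, if the wrist force passes 120 N, or if a joint passes its speed limit or range.

### The arm

A 6-joint arm with a two-finger parallel gripper is mounted at the origin on a cart in front of the work surface, level with it; the furniture and walls round the work are solid. World frame = base frame: x ahead of the robot, y to its left, z up, the work surface at z = 0. Lengths are in m, angles in rad, forces in N, time in s.
With the tool pointing down it reaches from about 0.25 to 0.775 m from the base axis. Payload 4 kg.
Tool frame: the origin (TCP) lies between the finger pads; the fingertips stand 19 mm ahead of it and the grasp point (between the pads) is the TCP (nose_length is the distance from the TCP to the fingertips, in m); z points along the fingers, y is the line along which they close (so a half turn about z gives the same grasp; the last joint's range is limited). The gripper opens to 85 mm and grips with 20 to 120 N. Pads are 22 mm wide; open, the fingers measure 114 mm over their backs; the gripper's body (76 mm by 85 mm) begins 54 mm behind the grasp point. The pads swing forward as they close: fully open they stand 13 mm farther back than shut.
Start: joints at [-1.295, 0.087, 1.371, -0, 1.684, -0.103], TCP at [0.203, -0.511, 0.25] pointing down, gripper open.
Joint ranges: [-3.1, 3.1], [-0.76, 2.03], [0.27, 2.55], [-1.08, 4.22], [0.17, 2.65], [-2.57, 2.57]. Speed limits (rad/s): [2.79, 2.79, 3.14, 3.14, 3.14, 3.14].

### API

Orientations are given as a unit quaternion [x, y, z, w].
In Python, from rig import reach, move_linear, move_j, grip, pause, ik, grab_frame, get_calibration, IKError, close_job, find_in, trace, mark_of, get_clock, get_q, get_qvel, get_effort, get_eef_pos, get_ee_rot, get_contact_force, get_wrist_torque, get_gripper_width, get_gripper_force, nose_length gives the robot as it stands. Calls block until the motion is done:
- reach(position, orientation): joint-space move of the TCP to a pose.
- move_linear(position, attitude=None, velocity=0.15): straight line of the TCP; attitude=None keeps the orientation; velocity is the mean speed in m/s.
- move_j(angles): joint-space move.
- grip(opening, newtons=None): finger opening in m; newtons is the grip in N (None keeps the last); returns when the fingers have stopped.
- pause(seconds).
- ik(position, orientation): joint angles nearest the present ones, or None.
- grab_frame(name): name is "side" or "top" or "wrist"; returns the picture (480x640x3 uint8, red, green, blue); there is no depth.
- get_calibration(name): a dict with "fx", "fy", "cx", "cy" (pixels), "R" (3x3) and "t" (3): a world point X has camera coordinates R X + t. Camera axes: x right, y down, z forward; pixel columns grow to the right and rows downward; lengths in m; the calibration is good to about 2 mm. A picture is of the moment at which its call begins: read the wrist's pose just before it. get_calibration takes no time and is no camera call; for the wrist camera it gives the pose at the moment of the call.
A pose or a line that the arm cannot do raises IKError and nothing moves.
- close_job(): hands the job in; it is judged then, once.
Trained networks look in the newest picture that a camera, given by its name, has taken for a name from the list of things; names that differ only in an ending like _2 or _b are one class to them, and where a whole thing is asked for, a point or a joint stands for the part that bears it (a point fixed in the world has none). Each returns a list of dicts, best first, with "score" (0 to 1); they miss things now and then, are a little off and sometimes report something else, mostly with a low value. They report only what shows in the picture. A call takes as long as a camera call. They do not tell look-alikes from the thing itself.
- find_in(label, camera): "box" ([left, top, right, bottom] as shares, 0 to 1, of the picture: columns of its width, rows of its height, round what is visible of it).
- trace(label, camera): "mask" (480x640 bool, what is visible of it) and "box" ([left, top, right, bottom] as shares, 0 to 1, of the picture: columns of its width, rows of its height, round what is visible of it).
- mark_of(label, camera): "xy" ([column, row] as shares, 0 to 1, of the picture: columns of its width, rows of its height: a listed point, or the origin of a listed thing).
Readings, each from a call of its own:
- get_clock(): time.
- get_q(): joint angles.
- get_qvel(): joint speeds.
- get_effort(): joint torques, N m.
- get_eef_pos(): TCP position.
- get_ee_rot(): TCP orientation.
- get_contact_force(): force on the tool from outside, world axes, zero at the start.
- get_wrist_torque(): the same for the moment, N m.
- get_gripper_width(): finger opening in m.
- get_gripper_force(): force on a finger pad.
Only numpy, scipy, OpenCV 4.12 (cv2) and the standard library are available. Lean on these libraries where they do the work, as an engineer would, in place of code of your own. Each camera call takes 0.05 s, during which the arm holds its last target. There are 200 camera calls.

## Working session

There is one attempt and no reset: what is moved stays moved. The work goes in short steps, each a Python script; the robot and the scene stay as the last script left them, time stands still between calls to the robot, and variables do not carry over. Pictures are saved under pics/ and viewed, at most 10 in all, crops included, and the job is handed in when it is done.

```bash
mkdir -p pics
cat > h.py <<'E'
from rig import *
import numpy as np, cv2
def shot(n,f):
    im=grab_frame(n); cv2.imwrite('pics/'+f,im[:,:,::-1]); return im
def onplane(cam,u,v,z,c=None):
    c=c or get_calibration(cam); R=np.array(c['R']);t=np.array(c['t'])
    d=R.T@np.array([(u-c['cx'])/c['fx'],(v-c['cy'])/c['fy'],1]); o=-R.T@t
    return o+d*(z-o[2])/d[2]
def proj(cam,X,c=None):
    c=c or get_calibration(cam); p=np.array(c['R'])@np.array(X)+np.array(c['t'])
    return np.array([c['fx']*p[0]/p[2]+c['cx'],c['fy']*p[1]/p[2]+c['cy']])
def tri(a,b):
    A=[];B=[]
    for cam,u,v in (a,b):
        o=onplane(cam,u,v,0); d=onplane(cam,u,v,.3)-o; d/=np.linalg.norm(d); P=np.eye(3)-np.outer(d,d); A.append(P);B.append(P@o)
    return np.linalg.lstsq(np.vstack(A),np.hstack(B),rcond=None)[0]
E
python3 - <<'E'
from h import *
for c in('side','top'):
    shot(c,c+'0.png')
    k=get_calibration(c);print(c,(-np.array(k['R']).T@k['t']).round(3))
    for l in('muddler_mid','tube_mouth','pepper_mill','spice_jar'):
        for m in mark_of(l,c)[:5]: print(l,(np.array(m['xy'])*[640,480]).round(1),round(m['score'],2))
        if l=='muddler_mid':
            for m in find_in(l,c)[:5]: print(' box',(np.array(m['box'])*[640,480,640,480]).round(0),round(m['score'],2))
print(get_clock(),get_ee_rot())
E
```

```text
side [ 0.512 -1.308  1.096]
muddler_mid [338.1 343.7] 0.78
 box [326. 314. 347. 378.] 0.78
tube_mouth [318.8 164.8] 0.89
tube_mouth [323.2 198.7] 0.73
pepper_mill [336.5 322.4] 0.76
spice_jar [305.1 271.3] 0.65
top [0.232 0.033 1.49 ]
muddler_mid [463.  219.8] 0.8
 box [449. 211. 476. 234.] 0.6
tube_mouth [260.7 226. ] 0.69
tube_mouth [162.7 233.7] 0.63
pepper_mill [397.2 226.7] 0.57
spice_jar [333.  250.2] 0.66
0.6 [9.82123384e-01 1.88238284e-01 9.87300398e-06 8.46061563e-05]
```

View pics/side0.png

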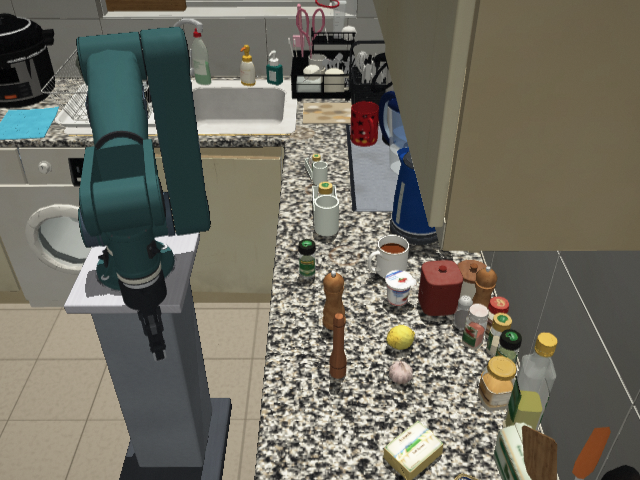

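View pics/top0.png

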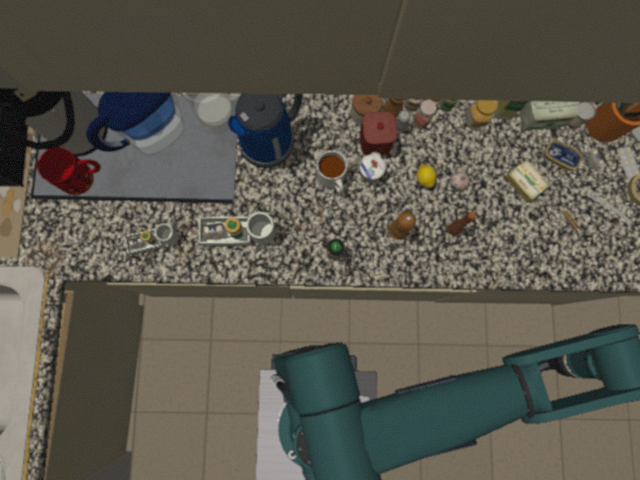

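Side view: the muddler is at (338,345), the mill at (333,300), the jar at (307,258), the large caddy's tube mouth at (325,200) and the small caddy's tube at (320,168). Top view: muddler (462,222), mill (402,224), jar (336,247), large tube (260,226), small tube (163,234).

Candidates for the muddler: (338,345) and the mill-like pieces at (333,300) and (485,285), which have knobs. Only (338,345) is slim with no knob.
Candidates for the tube: (325,200), the larger, and (320,168), the smaller. I choose (325,200).

Run:
```python
from h import *
M=tri(('side',338.1,343.7),('top',463,219.8)); T=tri(('side',323.2,198.7),('top',260.7,226)); T2=tri(('side',318.8,164.8),('top',162.7,233.7))
P=tri(('side',336.5,322.4),('top',397.2,226.7)); J=tri(('side',305.1,271.3),('top',333,250.2))
for n,x in zip('M T T2 P J'.split(),(M,T,T2,P,J)): print(n,x.round(3),proj('side',x).round(0),proj('top',x).round(0),np.hypot(*x[:2]).round(3))
print('top muddler on z=.09',onplane('top',463,219.8,.09), 'tube z=.1',onplane('top',260.7,226,.1),onplane('side',323.2,198.7,.1))
# tray direction: tray end (200,230)
print('tray',onplane('top',222,230,.045))
a=cv2.imread('pics/side0.png')[270:400,270:430];b=cv2.imread('pics/top0.png')[180:270,190:490]
a=cv2.resize(a,None,fx=3,fy=3,interpolation=cv2.INTER_CUBIC)
b=cv2.resize(b,(300,90)) ;b=cv2.imread('pics/side0.png')[140:270,280:360]; b=cv2.resize(b,None,fx=3,fy=3,interpolation=cv2.INTER_CUBIC)
cv2.imwrite('pics/crop.png',np.hstack([a,b]))
```

```text
M [ 0.552 -0.384  0.097] [339. 343.] [463. 221.] 0.673
T [0.521 0.159 0.112] [323. 199.] [261. 226.] 0.545
T2 [0.506 0.429 0.064] [318. 165.] [163. 233.] 0.664
P [ 0.552 -0.223 -0.001] [337. 322.] [397. 227.] 0.596
J [ 0.474 -0.039  0.009] [307. 271.] [333. 252.] 0.476
top muddler on z=.09 [ 0.55657097 -0.38642266  0.09      ] tube z=.1 [0.52480489 0.16022393 0.1       ] [0.52056489 0.17715697 0.1       ]
tray [0.52266939 0.27165224 0.045     ]
```

View pics/crop.png

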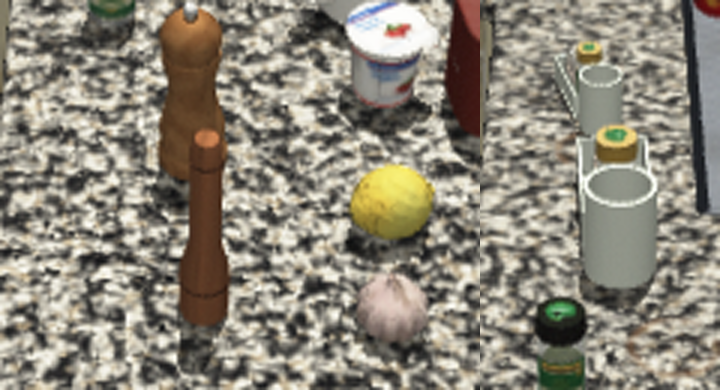

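The crop confirms both choices: a slim, knobless muddler stands foot down, and the nearer caddy is the larger one, its mouth centred at about (327,202) in the side view. I'll go above the muddler and take a wrist look.

Run:
```python
from h import *
print(onplane('side',326.7,202.3,.1))
Q=[.70710678,.70710678,0,0]
print([ik(p,Q) is not None for p in ([.554,-.385,.34],[.554,-.385,.14],[.523,.161,.34],[.523,.161,.146])])
reach([.50,-.385,.32],Q); print(get_clock(),get_q())
shot('wrist','w1.png')
for m in mark_of('muddler_mid','wrist')[:3]: u=np.array(m['xy'])*[640,480]; print(u,m['score'],onplane('wrist',*u,.09))
for m in trace('muddler_mid','wrist')[:2]:
    print((np.array(m['box'])*[640,480,640,480]).round(0),m['score'])
print(proj('wrist',[.554,-.385,.18]),proj('wrist',[.554,-.385,0]))
```

```text
[0.53055537 0.15851278 0.1       ]
[True, True, True, True]
1.85 [-7.47425797e-01  2.71147353e-01  1.02177673e+00 -8.03066881e-04
  1.84932537e+00 -7.45647602e-01]
[361.28   48.096] 0.68 [ 0.53678825 -0.23663733  0.09      ]
[344. 178. 395. 239.] 0.81
[389.42726752 232.95731916] [362.67147463 193.39509108]
```

View pics/w1.png

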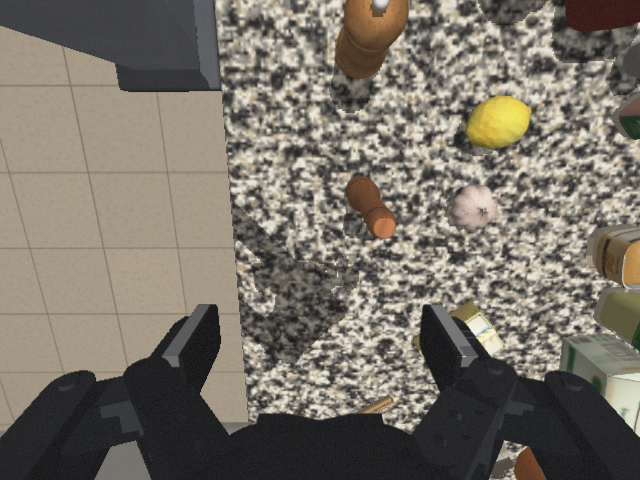

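The wrist view shows the muddler's top disc at (381,226), its foot near (362,192) and the mill clear of it at (370,40). I'll grasp using the disc.

Run:
```python
from h import *
p=onplane('wrist',381,226,.18); f=onplane('wrist',361,192,.0); print(p,f)
x,y=p[:2]
assert abs(x-.554)<.015 and abs(y+.385)<.015
move_linear([x,y,.32],velocity=.2)
move_linear([x,y,.142],velocity=.15)
grip(.01,60); print(get_gripper_width(),get_gripper_force(),get_contact_force(),get_clock())
move_linear([x,y,.36],velocity=.15)
print(get_gripper_width(),get_contact_force(),get_clock())
shot('side','s2.png');shot('wrist','w2.png')
a=cv2.imread('pics/s2.png')[150:400,200:500];b=cv2.imread('pics/w2.png')
cv2.imwrite('pics/c2.png',np.hstack([cv2.resize(a,(480,400)),cv2.resize(b,(320,240))[0:240] if 0 else cv2.resize(b,(320,400))]))
```

```text
[ 0.5470476  -0.37929592  0.18      ] [ 0.55179054 -0.38319519  0.        ]
0.0229751427763121 58.83684575557709 [0.49173649 0.54787501 1.05944186] 4.3167
0.023007906989182113 [-1.2811241   0.12286818 -1.36957141] 5.9167
```

View pics/c2.png

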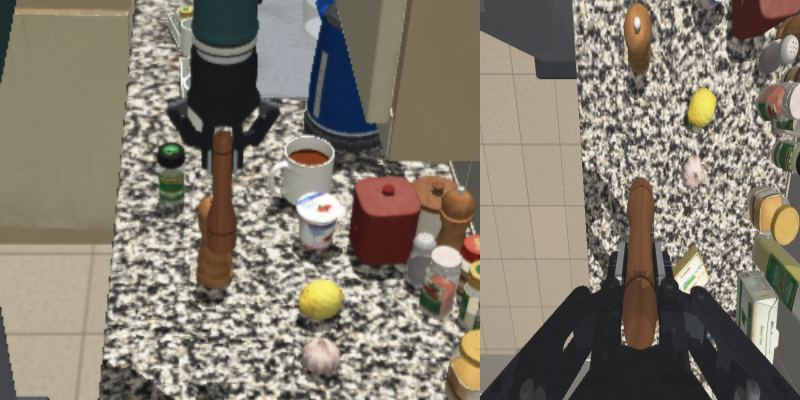

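Run:
```python
from h import *
x,y,z=get_eef_pos(); print(x,y,z)
for h in(0,.045,.165,.18): print(h,proj('wrist',[x,y,z-.142+h]).round(0),proj('side',[x,y,z-.142+h]).round(0))
m=trace('muddler_mid','side');print([((np.array(k['box'])*[640,480,640,480]).round(0),k['score']) for k in m])
print(get_wrist_torque())
cv2.imwrite('pics/c3.png',np.hstack([cv2.resize(cv2.imread('pics/s2.png')[210:340,300:380],(369,600)),cv2.resize(cv2.imread('pics/w2.png')[200:430,240:400],(417,600))]))
```

```text
0.5469003895660826 -0.3791839682705107 0.35869728879474094
0 [320. 234.] [337. 302.]
0.045 [320. 253.] [338. 286.]
0.165 [319. 370.] [339. 239.]
0.18 [319. 402.] [339. 232.]
[(array([329., 234., 347., 309.]), 0.77)]
[ 0.01116291 -0.07332366 -0.00064208]
```

View pics/c3.png

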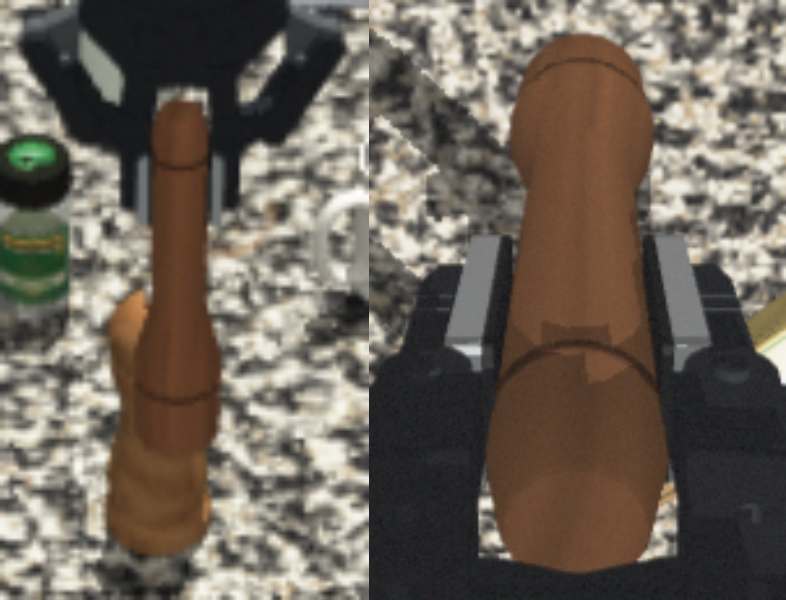

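The muddler hangs upright: the projected foot and top match in both views. Next I carry it across above the mill, stopping short of the tube for a wrist look.

Run:
```python
from h import *
move_linear([.526,.08,.36],velocity=.2)
print(get_clock(),get_gripper_width())
im=shot('wrist','w3.png')
for m in mark_of('tube_mouth','wrist')[:3]: u=np.array(m['xy'])*[640,480]; print(u,m['score'],onplane('wrist',*u,.1))
# overlay predicted rim for guess
d=im[:,:,::-1].copy()
for k in range(36):
    a=k*np.pi/18; q=proj('wrist',[.526+.0335*np.cos(a),.160+.0335*np.sin(a),.1]); cv2.circle(d,tuple(int(v) for v in q),1,(0,0,255),-1)
cv2.imwrite('pics/w3o.png',d)
```

```text
8.5167 0.022396417923032236
[325.184 121.776] 0.82 [0.5320056  0.16624804 0.1       ]
```

View pics/w3o.png

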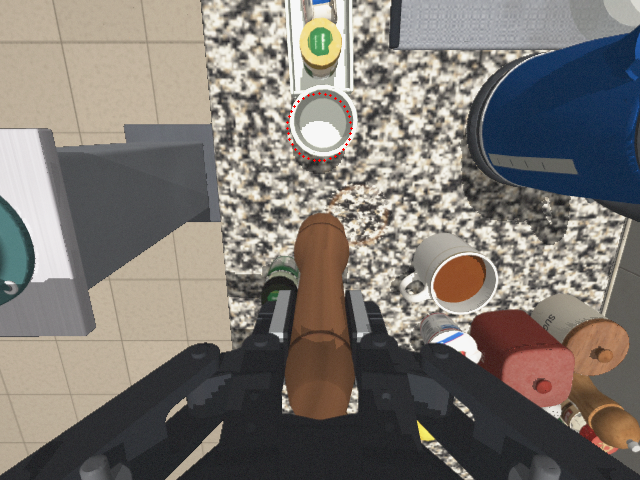

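The rim centre is at about (323,121), a few mm from the dotted guess, so the tube is at about (0.530, 0.164). The radial clearance is 12 mm. I'll descend with force checks.

Run:
```python
from h import *
X,Y=.530,.164
move_linear([X,Y,.36],velocity=.15); pause(.2); f0=np.array(get_contact_force())
for z in (.26,.235,.21,.185,.165,.155,.150):
    move_linear([X,Y,z],velocity=.12); d=np.array(get_contact_force())-f0
    print(z,d.round(1),get_gripper_width(),get_clock())
    if np.linalg.norm(d)>8: break
print(get_eef_pos())
shot('side','s4.png'); shot('top','t4.png')
cv2.imwrite('pics/c4.png',np.hstack([cv2.resize(cv2.imread('pics/s4.png')[120:270,260:400],None,fx=3,fy=3),cv2.resize(cv2.imread('pics/t4.png')[150:300,200:320],None,fx=3,fy=3)]))
```

```text
0.26 [ 0.2 -0.6  1. ] 0.022386275902165714 10.5083
0.235 [ 0.8 -0.6  1.6] 0.02223843468710302 10.8667
0.21 [ 0.2 -1.2  1.1] 0.0228471395429849 11.225
0.185 [0.4 0.4 1. ] 0.02248221566966582 11.5833
0.165 [ 0.6 -1.2  1.1] 0.022571619736852264 11.9
0.155 [ 0.4 -1.5  0.4] 0.02275144849334843 12.15
0.15 [ 0.9 -0.4  2.2] 0.02263639945106179 12.4
[0.52985662 0.16397282 0.1498681 ]
```

View pics/c4.png

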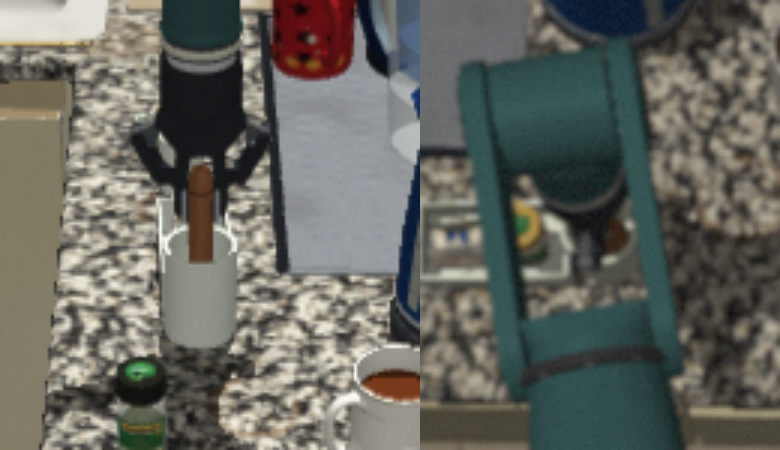

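The muddler is inside the tube and centred. I'll lower the last few mm, release, retract and check.

Run:
```python
from h import *
move_linear([.530,.164,.1475],velocity=.03); print(get_contact_force())
grip(.06); pause(.3)
move_linear([.530,.164,.36],velocity=.12); pause(.3)
move_linear([.48,.02,.36],velocity=.2)
print(get_clock(),get_contact_force())
shot('side','s5.png'); 
print([((np.array(k['xy'])*[640,480]).round(1),k['score']) for k in mark_of('muddler_mid','side')])
shot('top','t5.png')
print(proj('side',[.53,.164,.186]),proj('top',[.53,.164,.186]))
cv2.imwrite('pics/c5.png',np.hstack([cv2.resize(cv2.imread('pics/s5.png')[120:340,260:400],None,fx=2.5,fy=2.5),cv2.resize(cv2.imread('pics/t5.png')[150:370,200:320],None,fx=2.5,fy=2.5)]))
```

```text
[0.87664636 0.04996059 2.26420856]
16.6333 [0.16390461 0.2287295  0.44706353]
[(array([326.7, 202.8]), 0.6)]
[326.61991907 175.81637568] [256.42233732 216.81420478]
```

View pics/c5.png

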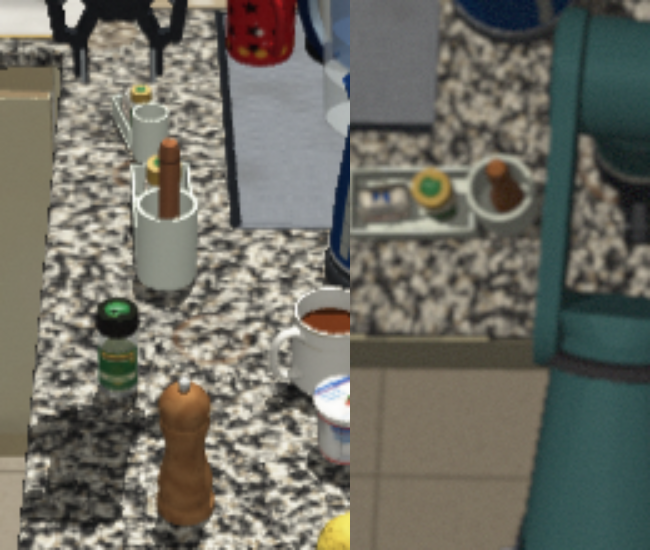

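The muddler stands upright in the large tube, with its top at about (328,176), where the projection puts it. The mill and jar are still standing and the gripper is clear.

```bash
python3 -c "
from rig import *
print(close_job())"
```

```text
the job is handed in; nothing more can be done
None
```

The muddler is standing foot down in the larger caddy's tube, the pepper mill and spice jar are still standing where they were, and the job was handed in at about 17 s; no verdict came back.

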